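Pack the battery packs into the transit case

TASK

Take the flat pry tool from its black tray, put its blade into the slot under the lid of the blue transit case and lever the lid ajar with it, then open the lid all the way until it rests on its stop. Stand every battery pack lying on the bench (black with an orange label; there are three to five) in the case, label up and flat on the white foam floor, then shut the lid completely. Finish with the pry tool lying in its tray, and leave the white charger and the roll of tape where they are.

Things in the scene. Friction and masses are not known exactly. Their poses are not given: they have to be found in the camera images.
- case: blue transit case, fixed to the bench, 140 deep (x, front wall at its -x side facing the robot) x 300 wide (y) x 70 high without lid; walls 5 thick; inside 130 x 290. White foam floor at 12 above its origin; packs stand wholly below its rim and may stand anywhere on the floor; five fit side by side, long side along x, 54 apart. Origin at the centre of its underside
- case_slot (a point): centre of the mouth of the pry slot in the outside of the front wall, straight under the lid: 70 wide (case y), from 61 to 70.5 above the bench (9.5 high), open through the 5 mm wall into the empty case; yellow strip below it. Axes as the case
- case_floor (a point): centre of the top of the white foam floor inside the case, 12 above the bench. Axes as the case
- lid (a joint): angle of the grey lid in rad: 0 shut, grows as it opens upward, 1.75 on its stop (leaning back past upright). The lid is a plain slab 140 x 300 x 8, no handle, flush with the case walls all round. Its hinge is stiff: the lid stays wherever it is left, at any angle; about 2.5 N at the front edge moves it.
- lid_hinge (a point): point on the hinge axis of the lid, mid-width, at the far (+x of the case) upper rim of the case, 70.5 above the bench; the axis is along the case's y. This frame turns with the lid
- lid_edge (a point): middle of the lower front edge of the lid, 140 from the hinge axis, 70.5 above the bench when shut; turns with the lid. When shut, its axes are as the case's. Once the lid is ajar, closed fingers tilted some 20 to 45 degrees can go under this edge from the front and carry the lid up; to shut it, closed fingers pointing down behind and above it push it over and press it down
- pry_tool: flat pry tool: yellow and black handle 90 long (its x) x 18 wide (y) x 22 high (z), centred over the origin, which is at the middle of the handle's underside; straight steel blade 80 long x 18 wide x 3 thick runs on from the handle's +x end, mid-plane 11 above the underside; 0.09 kg. Balances within 20 of the handle's middle
- pry_tip (a point): end of the blade of the pry tool, 125 ahead of its origin along x and 11 above its underside
- tool_tray: low black open tray, fixed to the bench, 230 (x) x 100 (y) x 16 high, walls and floor 4 thick, in which the pry tool lies along x, blade to +x. Origin at the centre of its underside
- pack1: a battery pack: black block 84 long (its x) x 30 wide (its y) x 34 high (its z), grey band, orange label and two brass contacts on top; about 0.18 kg. Origin at the centre of its underside. May be absent. At the start at least 25 mm is free beside its long sides and 8 mm at its ends
- pack2: a battery pack: black block 84 long (its x) x 30 wide (its y) x 34 high (its z), grey band, orange label and two brass contacts on top; about 0.18 kg. Origin at the centre of its underside. May be absent. At the start at least 25 mm is free beside its long sides and 8 mm at its ends
- pack3: a battery pack: black block 84 long (its x) x 30 wide (its y) x 34 high (its z), grey band, orange label and two brass contacts on top; about 0.18 kg. Origin at the centre of its underside. May be absent. At the start at least 25 mm is free beside its long sides and 8 mm at its ends
- pack4: a battery pack: black block 84 long (its x) x 30 wide (its y) x 34 high (its z), grey band, orange label and two brass contacts on top; about 0.18 kg. Origin at the centre of its underside. May be absent. At the start at least 25 mm is free beside its long sides and 8 mm at its ends
- pack5: a battery pack: black block 84 long (its x) x 30 wide (its y) x 34 high (its z), grey band, orange label and two brass contacts on top; about 0.18 kg. Origin at the centre of its underside. May be absent. At the start at least 25 mm is free beside its long sides and 8 mm at its ends
- charger: white mains charger block 70 x 50 x 28 lying among the packs, not to be moved. Origin at the centre of its underside
- tape: roll of tan packing tape lying flat beside the packs, outer diameter 84, hole 64, 24 high, not to be moved. Origin at the centre of its underside

How it is judged:
On the way, in this order (a step that is already met when the one before it is completed fails the run):
1. the lid is levered ajar by the pry tool (lid past 0.12 rad, carried by the tool and not by the fingers) (value of joint lid above 0.12 rad and contact force between pry_tool and lid above 0.2 N and contact force between the fingers and lid below 0.2 N), for 0.1 s.
2. the lid is open to its stop (past 1.68 rad of 1.75) (value of joint lid above 1.68 rad), for 0.2 s.
3. every pack present stands flat on the floor of the open case (x of pack1 in the frame of case between -0.065 and 0.065 m and y of pack1 in the frame of case between -0.145 and 0.145 m and z of pack1 in the frame of case between 0.006 and 0.018 m and angle between each of pack1, pack2, pack3, pack4, pack5's own z axis and vertical below 0.15 rad and x of pack2 in the frame of case between -0.065 and 0.065 m and y of pack2 in the frame of case between -0.145 and 0.145 m and z of pack2 in the frame of case between 0.006 and 0.018 m and x of pack3 in the frame of case between -0.065 and 0.065 m and y of pack3 in the frame of case between -0.145 and 0.145 m and z of pack3 in the frame of case between 0.006 and 0.018 m and x of pack4 in the frame of case between -0.065 and 0.065 m and y of pack4 in the frame of case between -0.145 and 0.145 m and z of pack4 in the frame of case between 0.006 and 0.018 m and x of pack5 in the frame of case between -0.065 and 0.065 m and y of pack5 in the frame of case between -0.145 and 0.145 m and z of pack5 in the frame of case between 0.006 and 0.018 m and value of joint lid above 0.8 rad), for 0.2 s.
4. the lid is shut (value of joint lid below 0.04 rad), for 0.2 s.
At the end, for the whole second after the job is handed in: Every pack present is inside the case, label up within 0.15 rad and flat on the foam floor (underside within 6 mm of it); the lid is shut to within 0.04 rad; the pry tool, blade included, lies in its tray; the tool is at rest (x of pack1 in the frame of case between -0.065 and 0.065 m and y of pack1 in the frame of case between -0.145 and 0.145 m and z of pack1 in the frame of case between 0.006 and 0.018 m and angle between each of pack1, pack2, pack3, pack4, pack5's own z axis and vertical below 0.15 rad and x of pack2 in the frame of case between -0.065 and 0.065 m and y of pack2 in the frame of case between -0.145 and 0.145 m and z of pack2 in the frame of case between 0.006 and 0.018 m and x of pack3 in the frame of case between -0.065 and 0.065 m and y of pack3 in the frame of case between -0.145 and 0.145 m and z of pack3 in the frame of case between 0.006 and 0.018 m and x of pack4 in the frame of case between -0.065 and 0.065 m and y of pack4 in the frame of case between -0.145 and 0.145 m and z of pack4 in the frame of case between 0.006 and 0.018 m and x of pack5 in the frame of case between -0.065 and 0.065 m and y of pack5 in the frame of case between -0.145 and 0.145 m and z of pack5 in the frame of case between 0.006 and 0.018 m and value of joint lid below 0.04 rad and x of pry_tool in the frame of tool_tray between -0.11 and 0.11 m and y of pry_tool in the frame of tool_tray between -0.045 and 0.045 m and z of pry_tool in the frame of tool_tray between -0.002 and 0.022 m and x of pry_tip in the frame of tool_tray between -0.12 and 0.12 m and y of pry_tip in the frame of tool_tray between -0.055 and 0.055 m and linear speed of pry_tool below 0.03 m/s); the robot touches nothing.
It fails at once if the charger or the roll of tape is moved more than 60 mm (distance of any of charger, tape from where it was at the start of the episode above 0.06 m).
Of pack1, pack2, pack3, pack4, pack5 only 3 to 5 are there at a start; the rules pass over those that are not, and their reading is None.
At some moment in a run one of pack1, pack2, pack3, pack4, pack5 may be knocked a few centimetres aside while the robot is not near it.
It also fails if it takes over 210 s, if anything falls off the work surface, if the arm or the gripper's body presses on something with over 40 N, if the wrist force passes 120 N, or if a joint passes its speed limit or range.

ROBOT

A 6-joint arm with a two-finger parallel gripper is mounted at the origin on the work surface. World frame = base frame: x ahead of the robot, y to its left, z up, the work surface at z = 0. Lengths are in m, angles in rad, forces in N, time in s.
With the tool pointing down it reaches from about 0.15 to 0.775 m from the base axis. Payload 6.1 kg.
Tool frame: the origin (TCP) lies between the finger pads; the fingertips stand ahead of it and the grasp point (between the pads) lies 2 mm behind it (r.tip_extent is the z of the fingertips in the tool frame, in m); z points along the fingers, y is the line along which they close (so a half turn about z gives the same grasp; the last joint's range is limited). The gripper opens to 85 mm and grips with 20 to 120 N. Pads are 22 mm wide; open, the fingers measure 114 mm over their backs; the gripper's body (76 mm by 85 mm) begins 54 mm behind the grasp point. The pads swing forward as they close: fully open they stand 13 mm farther back than shut.
Start: joints at [1.259, 0.126, -0.04, 1.405, 0, 1.571], TCP at [0.161, 0.5, 0.248] pointing down, gripper open.
Joint ranges: [-2.72, 2.72], [-0.95, 1.95], [-1.27, 1.35], [-1.78, 2.02], [-1.46, 1.47], [-3.14, 3.14]. Speed limits (rad/s): [2.39, 2.39, 3.01, 3.14, 3.14, 3.14].

INTERFACE

Orientations are given as [roll, pitch, yaw] about the fixed x, y, z axes, in that order (R = Rz(yaw) Ry(pitch) Rx(roll)).
In Python, from workcell import r gives the robot as it stands.
- The arm moves only by the tool apply_moves, never from a script. Its argument "steps" is a list that holds one entry, the list of rows, each a list of 5 numbers: the finger opening in mm, from 0 to 85.4, then the shift along the tool's x, y, z each as a share of 1000 mm, from -1 to 1, then the turn about the tool's z as a share of 5 degrees, from -1 to 1. A call has 1 to 12 rows; each row shifts and turns the commanded pose from where the row before left it, along the tool's axes as they then stand; what a row does not reach is not made up. A row lasts 1/12 s, in which the tool goes at most 41.7 mm and 7.16 degrees, less where a joint would pass 70% of its speed; a pose out of reach is approached as far as the arm can. A call with a number of a shift or a turn outside -1 to 1 is refused whole. A call with a gripper value outside its range is refused whole. The fingers move at their own pace and stop on an object; "newtons" is the grip in N (left out, the last holds). Time passes only in rows, so rows that do not move let the fingers close. It gives the time, the measured TCP pose, the force, the opening and the grip force at its end, in the units of the state.
- r.get_obs(): the state, without advancing time (a new reading comes with each control period).
- r.snapshot(name): name is "scene" or "top" or "wrist"; returns a dict with "image" (384x512x3 uint8, red, green, blue), "depth" (384x512 float32, m along the optical axis (not along the pixel's ray), 0 where there is no reading), "vertical_fov" (degrees; the focal length in pixels is half the picture's height over the tangent of half this angle, whatever the lens; pixels are square), "cx", "cy" (the principal point, pixels), "world_from_camera" (4x4, takes a point from camera to world coordinates). Camera axes: x right, y down, z forward; pixel columns grow to the right and rows downward; lengths in m; the calibration is good to about 2 mm. A picture is of the moment at which its call begins.
- r.finish_job(): hands the job in; it is judged then, once.
The state is a dict: "t": time; "joints": joint angles; "joint_vel": joint speeds; "joint_torque": joint torques, N m; "tool_pos": TCP position; "orientation": TCP orientation; "ft_force": force on the tool from outside, world axes, zero at the start; "torque": the same for the moment, N m; "width": opening from 0.0 (shut) to 1.0 (fully open); "grasp_force": force on a finger pad.
Only numpy, scipy, OpenCV 4.12 (cv2) and the standard library are available. Lean on these libraries where they do the work, as an engineer would, in place of code of your own. Each camera call takes 0.05 s, during which the arm holds its last target. There are 200 camera calls.

## Working session

There is one attempt and no reset: what is moved stays moved. The work goes in short steps, Python scripts to look and compute and a tool call to move; the robot and the scene stay as the last step left them, time stands still between calls to the robot, and variables do not carry over. Pictures are saved under pics/ and viewed, at most 14 in all, crops included, and the job is handed in when it is done.

Besides the shell and the picture viewer there is one more tool, called as name(argument=value, ...) on one line, values as JSON. apply_moves: Moves the arm, as the interface text tells. Shift numbers are shares of 1000 mm and turn numbers shares of 5 degrees, none past 1 either way. Its arguments: {"type":"object","properties":{"steps":{"type":"array","items":{"type":"array","items":{"type":"array","items":{"type":"number"}}}},"newtons":{"type":"number"}},"required":["steps"]}

```bash
ls; mkdir -p pics; cat > h.py <<'E'
import numpy as np, cv2
from workcell import r
from scipy.spatial.transform import Rotation as Ro
def snap(n):
    s=r.snapshot(n); h=s["image"].shape[0]; f=h/2/np.tan(np.radians(s["vertical_fov"])/2)
    d=s["depth"]; v,u=np.mgrid[:d.shape[0],:d.shape[1]]
    P=np.stack([(u-s["cx"])/f*d,(v-s["cy"])/f*d,d],-1)
    T=np.array(s["world_from_camera"]); s["P"]=P@T[:3,:3].T+T[:3,3]; s["P"][d==0]=np.nan
    return s
def save(s,fn): cv2.imwrite("pics/"+fn,s["image"][...,::-1])
def st():
    o=r.get_obs(); R=Ro.from_euler("xyz",o["orientation"]).as_matrix()
    return o,np.array(o["tool_pos"]),R
E
python3 - <<'E'
from h import *
o,p,R=st(); print(o); print(R.round(3), r.tip_extent)
for n in("top","scene"):
    s=snap(n); save(s,n+"0.png"); np.savez(n+"0.npz",P=s["P"],im=s["image"])
    print(n,np.array(s["world_from_camera"]).round(3))
a=cv2.imread("pics/top0.png");b=cv2.imread("pics/scene0.png")
E
```

```text
pics
{'t': 0.0, 'joints': array([ 1.25899034e+00,  1.26357695e-01, -4.05867142e-02,  1.40541255e+00,
       -1.47980091e-05,  1.57078477e+00]), 'joint_vel': array([ 0.00171838,  0.00139972, -0.00201911, -0.00153176, -0.00173803,
        0.00020308]), 'joint_torque': array([-1.17377400e-03, -4.35916328e+01,  3.52923131e+01,  1.72565907e-02,
       -1.35940667e-05, -7.72674639e-06]), 'tool_pos': array([0.16094589, 0.49932234, 0.24754991]), 'orientation': array([-3.14003202e+00,  1.47799560e-05,  2.82979824e+00]), 'ft_force': array([ 0.05815186, -0.55759708,  0.63059274]), 'torque': array([ 0.02813357, -0.00130122, -0.01202158]), 'grasp_force': 0.0, 'width': 1.0005246706551565}
[[-0.952  0.307 -0.   ]
 [ 0.307  0.952 -0.001]
 [-0.    -0.002 -1.   ]] 0.017
top [[ 0.008 -0.991  0.134  0.417]
 [-1.    -0.006  0.017 -0.014]
 [-0.016 -0.134 -0.991  1.279]
 [ 0.     0.     0.     1.   ]]
scene [[-0.245  0.518 -0.82   1.329]
 [ 0.969  0.128 -0.209  0.191]
 [-0.003 -0.846 -0.533  0.577]
 [ 0.     0.     0.     1.   ]]
```

View pics/top0.png

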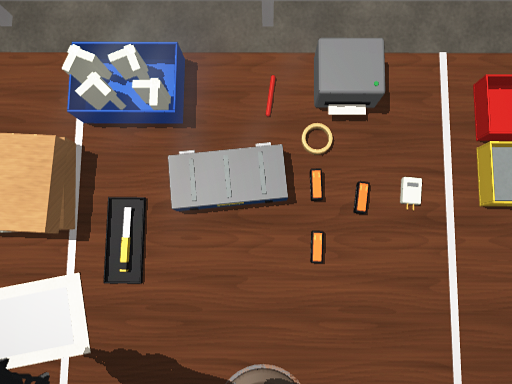

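View pics/scene0.png

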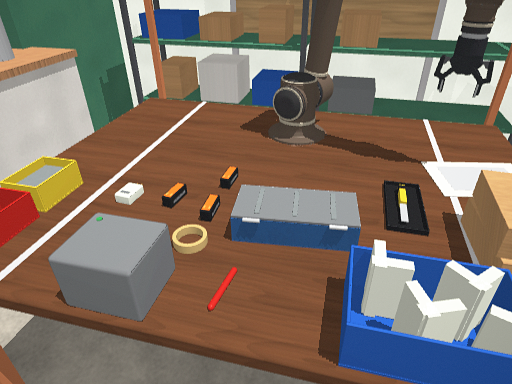

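```bash
cat >> h.py <<'E'
def rect(P,m,zoff=0):
    q=P[m]; q=q[~np.isnan(q[:,0])]; (c,(w,h),a)=cv2.minAreaRect((q[:,:2]*1000).astype(np.float32))
    B=cv2.boxPoints((c,(w,h),a)); e=[B[1]-B[0],B[2]-B[1]]; L=max(e,key=np.linalg.norm)
    return dict(c=np.round(c,1),L=round(float(max(w,h)),1),W=round(float(min(w,h)),1),yaw=round(float(np.degrees(np.arctan2(L[1],L[0]))),1),z=np.round(np.nanmedian(q[:,2])*1000,1),n=len(q))
def blobs(P,m,nmin=40):
    n,l,s,c=cv2.connectedComponentsWithStats(m.astype(np.uint8))
    for i in range(1,n):
        if s[i,4]>=nmin: print(c[i].round(),rect(P,l==i))
E
python3 - <<'E'
from h import *
d=np.load("top0.npz");P=d["P"];im=d["im"].astype(int);R,G,B=im[...,0],im[...,1],im[...,2]
hsv=cv2.cvtColor(d["im"],cv2.COLOR_RGB2HSV);H,S,V=[hsv[...,i].astype(int) for i in range(3)]
z=P[...,2]
win=np.zeros(z.shape,bool);win[100:300,90:440]=1
print("orange");blobs(P,win&(H>7)&(H<22)&(S>170)&(V>190))
print("packs by height");blobs(P,win&(z>.022)&(z<.045))
print("lid");blobs(P,win&(z>.070)&(z<.09),500)
print("tray");blobs(P,win&(V<45)&(z<.03)&(np.arange(512)[None]<160),100)
print("yellow");blobs(P,win&(H>22)&(H<35)&(S>150)&(V>120)&(np.arange(512)[None]<160),20)
print("blade");blobs(P,win&(V>150)&(S<60)&(np.arange(512)[None]<160),20)
sub=win&(z>.009)&(z<.07)&(np.arange(512)[None]<160);print("tool h");blobs(P,sub,20)
print("white/tape");blobs(P,win&(z>.012)&(z<.035)&(np.arange(512)[None]>290)&(V>120),60)
E
```

```text
orange
[316. 184.] {'c': array([ 592.5, -137. ]), 'L': 72.5, 'W': 22.2, 'yaw': -0.6, 'z': np.float64(35.2), 'n': 209}
[362. 197.] {'c': array([ 558.2, -258.8]), 'L': 72.9, 'W': 21.8, 'yaw': -7.2, 'z': np.float64(34.8), 'n': 212}
[317. 247.] {'c': array([ 426.5, -138.4]), 'L': 70.3, 'W': 21.8, 'yaw': -0.3, 'z': np.float64(34.8), 'n': 225}
packs by height
[100. 104.] {'c': array([810.9, 453. ]), 'L': 32.5, 'W': 5.9, 'yaw': -49.7, 'z': np.float64(33.1), 'n': 45}
[322. 104.] {'c': array([ 810.1, -157.9]), 'L': 55.2, 'W': 12.3, 'yaw': 68.0, 'z': np.float64(35.1), 'n': 47}
[356. 109.] {'c': array([ 793.2, -243.7]), 'L': 50.9, 'W': 20.4, 'yaw': 89.8, 'z': np.float64(43.9), 'n': 54}
[139. 119.] {'c': array([766.6, 353.9]), 'L': 253.4, 'W': 30.4, 'yaw': -83.2, 'z': np.float64(33.6), 'n': 226}
[317. 138.] {'c': array([ 720.4, -141.6]), 'L': 81.6, 'W': 81.4, 'yaw': -89.2, 'z': np.float64(24.4), 'n': 258}
[316. 184.] {'c': array([ 593. , -137.7]), 'L': 84.2, 'W': 30.5, 'yaw': 2.6, 'z': np.float64(34.4), 'n': 367}
[412. 190.] {'c': array([ 578.3, -392. ]), 'L': 70.0, 'W': 50.0, 'yaw': -5.7, 'z': 
[... 1347 characters left out ...]
np.float64(15.2), 'n': 474}
[125. 240.] {'c': array([446.2, 371. ]), 'L': 170.8, 'W': 26.2, 'yaw': -2.2, 'z': np.float64(20.9), 'n': 507}
white/tape
[317. 138.] {'c': array([ 719.9, -140.7]), 'L': 81.9, 'W': 81.7, 'yaw': 19.8, 'z': np.float64(23.6), 'n': 349}
[317. 185.] {'c': array([ 592.4, -137.8]), 'L': 72.6, 'W': 23.2, 'yaw': 2.1, 'z': np.float64(33.4), 'n': 116}
[411. 190.] {'c': array([ 570.8, -391.4]), 'L': 85.0, 'W': 51.1, 'yaw': -5.4, 'z': np.float64(27.4), 'n': 541}
[363. 196.] {'c': array([ 556. , -258.7]), 'L': 64.9, 'W': 22.4, 'yaw': -5.0, 'z': np.float64(33.1), 'n': 77}
[317. 241.] {'c': array([ 440.7, -138.7]), 'L': 41.9, 'W': 21.0, 'yaw': -0.2, 'z': np.float64(33.3), 'n': 80}
```

```bash
cat >> h.py <<'E'
def go(x,y,yaw=None,z=None):
    "delta in tool axes (m) and turn units; shift first, then turn. mm / deg in"
    o,p,R=st(); d=np.array([x/1000-p[0],y/1000-p[1],(z/1000 if z is not None else p[2])-p[2]])
    t=0 if yaw is None else -((yaw-np.degrees(o["orientation"][2])+180)%360-180)/5
    print("p",(p*1000).round(1),"yaw",np.degrees(o["orientation"][2]).round(2),"w",round(o["width"]*85.4,1),"F",o["ft_force"].round(1),"t",round(o["t"],1),"| shift",(R.T@d).round(4),"turn",round(t,2))
E
python3 - <<'E'
from h import *
go(404,371,-1.5,150)
d=np.load("top0.npz");P=d["P"];z=P[...,2]
hsv=cv2.cvtColor(d["im"],cv2.COLOR_RGB2HSV)
m=np.zeros(z.shape,bool);m[130:215,160:295]=1
m&=(z>.076)&(z<.085)
q=P[m][:,:2]*1000
a=np.radians(6)
for it in range(5):
    c,s=np.cos(a),np.sin(a); u=q@[c,s]; v=q@[-s,c]
    # front/back edges by v-bins
    vb=np.arange(v.min()+10,v.max()-10,6); lo=[];hi=[]
    for b in vb:
        k=(v>=b)&(v<b+6); lo.append(u[k].min()); hi.append(u[k].max())
    f=np.polyfit(vb+3,lo,1); a-=np.arctan(f[0])
print("yaw",np.degrees(a),"front u",np.median(lo),"back u",np.median(hi),"v",v.min(),v.max())
u0=np.median(lo);v0=(v.min()+v.max())/2
for uu in(u0,u0+140,u0+70): print(uu-u0,(uu*c-v0*s).round(1),(uu*s+v0*c).round(1))
# tool axis fit
for name,zl,zh in(("handle",.0225,.03),("blade",.012,.0225)):
    k=(z>zl)&(z<zh)&(P[...,0]>.34)&(P[...,0]<.54)&(P[...,1]>.35)&(P[...,1]<.392)
    w=P[k]*1000; print(name,w[:,0].min(),w[:,0].max(),np.polyfit(w[:,0],w[:,1],1),w[:,:2].mean(0))
E
```

```text
p [161.  499.4 247.6] yaw 162.13 w 85.5 F [-0.8 -1.  -1. ] t 0.1 | shift [-0.2707 -0.0475  0.0977] turn 32.73
yaw 6.050481432648402 front u 543.5469985848141 back u 681.8204083398343 v -118.04507454845812 181.57392840416912
0.0 537.2 88.9
140.0 676.4 103.6
70.0 606.8 96.3
handle 360.9946221275378 527.4969116287916 [-1.56534236e-02  3.76956076e+02] [405.07902807 370.61520259]
blade 360.769279682358 528.1140098099088 [3.79085703e-02 3.50257838e+02] [470.47972058 368.0930518 ]
```

apply_moves(steps=[[[40,-0.034,-0.006,0.012,0],[40,-0.034,-0.006,0.012,0],[40,-0.034,-0.006,0.012,0],[40,-0.034,-0.006,0.012,0],[40,-0.034,-0.006,0.012,0],[40,-0.034,-0.006,0.012,0],[40,-0.034,-0.006,0.012,0],[40,-0.034,-0.006,0.012,0],[40,0,0,0,1],[40,0,0,0,1],[40,0,0,0,1],[40,0,0,0,1]]])

```text
t: 1.1
tool_pos: [0.4053, 0.37, 0.1516]
orientation: [-3.14, -0.0, 2.475]
ft_force: [-0.8, -0.2, -0.7]
width: 0.469
grasp_force: 0.0
```

apply_moves(steps=[[[40,0,0,0,1],[40,0,0,0,1],[40,0,0,0,1],[40,0,0,0,1],[40,0,0,0,1],[40,0,0,0,1],[40,0,0,0,1],[40,0,0,0,1],[40,0,0,0,1],[40,0,0,0,1],[40,0,0,0,1],[40,0,0,0,1]]])

```text
t: 2.1
tool_pos: [0.405, 0.3703, 0.1518]
orientation: [-3.141, 0.001, 1.429]
ft_force: [0.2, 0.5, -0.3]
width: 0.471
grasp_force: 0.0
```

apply_moves(steps=[[[40,0,0,0,1],[40,0,0,0,1],[40,0,0,0,1],[40,0,0,0,1],[40,0,0,0,1],[40,0,0,0,1],[40,0,0,0,1],[40,0,0,0,1],[40,0,0,0,1],[40,0,0,0,1],[40,0,0,0,1],[40,0,0,0,1]]])

```text
t: 3.1
tool_pos: [0.4598, 0.2921, 0.1519]
orientation: [-3.068, 0.012, 0.529]
ft_force: [0.0, -0.3, 0.1]
width: 0.467
grasp_force: 0.0
```

apply_moves(steps=[[[40,0,0,0,1],[40,0,0,0,1],[40,0,0,0,1],[40,0,0,0,1],[40,0,0,0,0.8],[40,0,0,0,0],[40,0,0,0,0]]])

```text
t: 3.68
tool_pos: [0.5011, 0.1888, 0.1518]
orientation: [-2.991, 0.057, 0.283]
ft_force: [-0.1, 0.7, 1.0]
width: 0.471
grasp_force: 0.0
```

```bash
python3 -c "
from h import *
go(404,371,-1.5,60);print(r.tip_extent)"
```

```text
p [501.1 188.8 151.8] yaw 16.21 w 40.3 F [-0.1  0.7  1. ] t 3.7 | shift [-0.0371 -0.1856  0.1234] turn 3.54
0.017
```

apply_moves(steps=[[[40,0,0,0,-1],[40,0,0,0,-1],[40,0,0,0,-1],[40,0,0,0,-1],[40,0,0,0,-1],[40,0,0,0,-1],[40,0,0,0,-1],[40,0,0,0,-1],[40,0,0,0,-1],[40,0,0,0,-1],[40,0,0,0,-1],[40,0,0,0,-1]]])

```text
t: 4.68
tool_pos: [0.5004, 0.1909, 0.1522]
orientation: [-3.018, -0.103, 1.328]
ft_force: [0.3, 0.8, 0.0]
width: 0.466
grasp_force: 0.0
```

```bash
python3 -c "
from h import *
go(404,371,-1.5,60);print(r.get_obs()['joints'],st()[2])"
```

```text
p [500.4 190.9 152.2] yaw 76.09 w 39.8 F [0.3 0.8 0. ] t 4.7 | shift [ 0.1414 -0.1225  0.1234] turn 15.52
[ 0.28616482  0.20464023 -0.16502266  1.25716182  0.15101463  2.08905956] [[ 0.23908583  0.96628317 -0.09557621]
 [ 0.96554775 -0.22617438  0.12869613]
 [ 0.10274001 -0.12305281 -0.98706762]]
```

apply_moves(steps=[[[40,0,0,0,-1],[40,0,0,0,-1],[40,0,0,0,-1],[40,0,0,0,-1],[40,0,0,0,-1],[40,0,0,0,-1],[40,0,0,0,-1],[40,0,0,0,-1],[40,0,0,0,-1],[40,0,0,0,-1],[40,0,0,0,-1],[40,0,0,0,-1]]])

```text
t: 5.68
tool_pos: [0.5004, 0.1909, 0.1522]
orientation: [3.114, -0.159, 2.384]
ft_force: [-0.1, -0.0, -0.2]
width: 0.469
grasp_force: 0.0
```

apply_moves(steps=[[[40,0,0,0,-1],[40,0,0,0,-1],[40,0,0,0,-1],[40,0,0,0,-1],[40,0,0,0,-1],[40,0,0,0,-1],[40,0,0,0,-1],[40,0,0,0,-1],[40,0,0,0,-1],[40,0,0,0,-1],[40,0,0,0,-1],[40,0,0,0,-1]]])

```text
t: 6.68
tool_pos: [0.5004, 0.1909, 0.1522]
orientation: [2.99, -0.055, -2.85]
ft_force: [0.1, -0.4, 0.3]
width: 0.467
grasp_force: 0.0
```

apply_moves(steps=[[[40,0,0,0,-1],[40,0,0,0,-1],[40,0,0,0,-1],[40,0,0,0,-1],[40,0,0,0,-1],[40,0,0,0,-1],[40,0,0,0,-1],[40,0,0,0,-1],[40,0,0,0,-1],[40,0,0,0,-1],[40,0,0,0,-1],[40,0,0,0,-1]]])

```text
t: 7.68
tool_pos: [0.5004, 0.1909, 0.1522]
orientation: [3.018, 0.103, -1.814]
ft_force: [-0.0, -0.0, 0.0]
width: 0.466
grasp_force: 0.0
```

apply_moves(steps=[[[40,0,0,0,-1],[40,0,0,0,-1],[40,0,0,0,-1],[40,0,0,0,-1],[40,0,0,0,-1],[40,0,0,0,-1],[40,0,0,0,-1],[40,0,0,0,-1],[40,0,0,0,-1],[40,0,0,0,-1],[40,0,0,0,-1],[40,0,0,0,-1]]])

```text
t: 8.68
tool_pos: [0.5004, 0.1909, 0.1522]
orientation: [-3.114, 0.159, -0.758]
ft_force: [-0.2, -0.2, -0.2]
width: 0.465
grasp_force: 0.0
```

```bash
cat >> h.py <<'E'
def tilt():
    o,p,R=st(); j=o["joints"]; print("p",(p*1000).round(1),"j1",j[0].round(3),"j5",j[4].round(3),"j6",j[5].round(3),"pitch",(j[1]-j[2]+j[3]-np.pi/2).round(3),"z",R[:,2].round(3),"yaw",np.degrees(o["orientation"][2]).round(1),"t",o["t"])
E
python3 -c "
from h import *
tilt()"
```

```text
p [500.4 190.9 152.2] j1 0.286 j5 0.151 j6 -2.1 pitch 0.056 z [-0.096  0.129 -0.987] yaw -43.4 t 8.6833
```

apply_moves(steps=[[[40,0,0,0,-1],[40,0,0,0,-1],[40,0,0,0,-1],[40,0,0,0,-1],[40,0,0,0,-1],[40,0,0,0,-1],[40,0,0,0,-1],[40,0,0,0,-1],[40,0,0,0,-1],[40,0,0,0,-1],[40,0,0,0,-1],[40,0,0,0,-1]]])

```text
t: 9.68
tool_pos: [0.5002, 0.1914, 0.1522]
orientation: [-2.991, 0.056, 0.287]
ft_force: [0.4, -0.5, -0.2]
width: 0.473
grasp_force: 0.0
```

apply_moves(steps=[[[40,0,0,0,-1],[40,0,0,0,-1],[40,0,0,0,-1],[40,0,0,0,-1]]])

```text
t: 10.02
tool_pos: [0.4627, 0.2769, 0.1522]
orientation: [-3.055, 0.011, 0.494]
ft_force: [0.6, -0.2, 0.1]
width: 0.468
grasp_force: 0.0
```

```bash
python3 -c "
from h import *
tilt()"
```

```text
p [462.7 276.9 152.2] j1 0.495 j5 0.086 j6 -3.141 pitch 0.011 z [-0.051  0.07  -0.996] yaw 28.3 t 10.0167
```

apply_moves(steps=[[[40,0,0,0,-1],[40,0,0,0,-1],[40,0,0,0,-1],[40,0,0,0,-1]]])

```text
t: 10.35
tool_pos: [0.408, 0.3525, 0.1522]
orientation: [-3.127, -0.008, 0.704]
ft_force: [0.7, 0.1, -0.7]
width: 0.465
grasp_force: 0.0
```

```bash
python3 -c "
from h import *
tilt()"
```

```text
p [408.  352.5 152.2] j1 0.705 j5 0.015 j6 -3.141 pitch -0.008 z [-0.003  0.017 -1.   ] yaw 40.3 t 10.35
```

apply_moves(steps=[[[40,0,0,0,-0.85],[40,0,0,0,0],[40,0,0,0,1],[40,0,0,0,1],[40,0,0,0,1],[40,0,0,0,1],[40,0,0,0,1],[40,0,0,0,1],[40,0,0,0,1],[40,0,0,0,1]]])

```text
t: 11.18
tool_pos: [0.3959, 0.3653, 0.1522]
orientation: [-3.136, -0.006, 0.042]
ft_force: [0.4, 0.2, 0.1]
width: 0.47
grasp_force: 0.0
```

apply_moves(steps=[[[40,0,0,0,1],[40,0,0,0,1],[40,0,0,0,1],[40,0,0,0,1],[40,0,0,0,1],[40,0,0,0,1],[40,0,0,0,1],[40,0,0,0,1],[40,0,0,0,1],[40,0,0,0,1],[40,0,0,0,1],[40,0,0,0,1]]])

```text
t: 12.18
tool_pos: [0.3959, 0.3653, 0.1522]
orientation: [-3.133, 0.002, -1.006]
ft_force: [-0.6, 0.3, 0.0]
width: 0.471
grasp_force: 0.0
```

apply_moves(steps=[[[40,0,0,0,1],[40,0,0,0,1],[40,0,0,0,1],[40,0,0,0,1],[40,0,0,0,1],[40,0,0,0,1],[40,0,0,0,1],[40,0,0,0,1],[40,0,0,0,1],[40,0,0,0,1],[40,0,0,0,1],[40,0,0,0,1]]])

```text
t: 13.18
tool_pos: [0.3959, 0.3653, 0.1522]
orientation: [-3.139, 0.008, -2.053]
ft_force: [-0.4, 0.0, 0.4]
width: 0.469
grasp_force: 0.0
```

apply_moves(steps=[[[40,0,0,0,1],[40,0,0,0,1],[40,0,0,0,1],[40,0,0,0,1],[40,0,0,0,1],[40,0,0,0,1],[40,0,0,0,1],[40,0,0,0,1],[40,0,0,0,1],[40,0,0,0,1],[40,0,0,0,1],[40,0,0,0,1]]])

```text
t: 14.18
tool_pos: [0.3959, 0.3653, 0.1522]
orientation: [3.136, 0.006, -3.1]
ft_force: [-0.2, 0.5, -0.2]
width: 0.473
grasp_force: 0.0
```

```bash
python3 - <<'E'
from h import *
tilt(); go(405,370.8,178.7,30)
E
```

```text
p [395.9 365.3 152.2] j1 0.745 j5 0.0 j6 0.703 pitch -0.009 z [ 0.006  0.006 -1.   ] yaw -177.6 t 14.1833
p [395.9 365.3 152.2] yaw -177.61 w 40.4 F [-0.2  0.5 -0.2] t 14.2 | shift [-0.0086  0.0044  0.1223] turn 0.74
```

apply_moves(steps=[[[40,-0.009,0.005,0.03,0.7],[40,0,0,0.03,0],[40,0,0,0.03,0],[40,0,0,0.02,0],[40,0,0,0.012,0],[40,0,0,0,0],[40,0,0,0,0]]])

```text
t: 14.77
tool_pos: [0.4052, 0.371, 0.0299]
orientation: [3.136, 0.005, 3.126]
ft_force: [1.0, 0.6, 0.2]
width: 0.464
grasp_force: 0.0
```

```bash
python3 - <<'E'
from h import *
go(405,370.8,178.9,22)
s=snap("scene"); save(s,"grasp0.png")
cv2.imwrite("pics/g.png",cv2.resize(s["image"][150:270,330:470,::-1],None,fx=4,fy=4))
E
```

```text
p [405.2 371.   29.9] yaw 179.12 w 39.6 F [1.  0.6 0.2] t 14.8 | shift [ 0.0002 -0.0003  0.0079] turn 0.04
```

View pics/g.png

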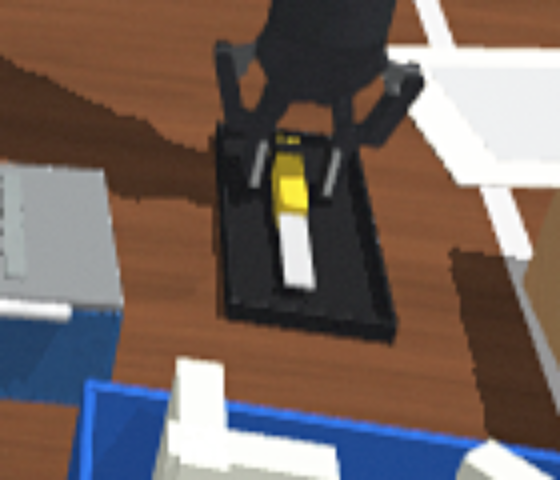

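apply_moves(steps=[[[40,0,0,0.007,0],[40,0,0,0,0],[18,0,0,0,0],[10,0,0,0,0],[10,0,0,0,0],[10,0,0,0,0],[10,0,0,0,0],[10,0,0,0,0]]], newtons=100)

```text
t: 15.48
tool_pos: [0.4062, 0.3715, 0.0243]
orientation: [3.135, 0.007, 3.126]
ft_force: [-0.9, -0.7, 6.4]
width: 0.186
grasp_force: 98.3
```

apply_moves(steps=[[[10,0,0,0,0],[10,0,0,0,0],[10,0,0,-0.01,0],[10,0,0,-0.02,0],[10,0,0,-0.03,0],[10,0,0,-0.03,0],[10,0,0,0,0]]])

```text
t: 16.07
tool_pos: [0.4074, 0.3726, 0.1199]
orientation: [3.129, 0.013, 3.126]
ft_force: [1.0, 0.9, -0.2]
width: 0.185
grasp_force: 97.8
```

```bash
python3 - <<'E'
from h import *
o,p,R=st();print(o["grasp_force"],o["width"]*85.4,o["ft_force"]);tilt()
for n in("top","scene"):
    s=snap(n); P=s["P"]*1000; z=P[...,2]
    # points near tool ahead of gripper
    k=(P[...,0]>450)&(P[...,0]<545)&(abs(P[...,1]-371)<30)&(z>60)&(z<160)
    w=P[k]; print(n,len(w),w[:,0].max() if len(w) else 0)
    if len(w): print(np.polyfit(w[:,0],w[:,1],1),np.polyfit(w[:,0],w[:,2],1),w.mean(0).round(1),w.min(0).round(1),w.max(0).round(1))
    k&=True
    if n=="scene": cv2.imwrite("pics/g2.png",cv2.resize(s["image"][80:220,330:470,::-1],None,fx=4,fy=4))
E
```

```text
97.78787970542908 15.816347307826481 [ 0.98616793  0.86104971 -0.1975441 ]
p [407.4 372.6 119.9] j1 0.741 j5 0.0 j6 0.757 pitch -0.017 z [ 0.013  0.012 -1.   ] yaw 179.1 t 16.0667
top 243 529.6392675828914
[-1.64133114e-02  3.79290110e+02] [4.28214524e-03 1.10877166e+02] [490.2 371.2 113. ] [450.1 360.9 106. ] [529.6 381.7 119.8]
scene 140 530.0307424943297
[6.20115343e-03 3.65946259e+02] [-9.90042685e-03  1.13318737e+02] [491.2 369.  108.5] [450.1 360.   98. ] [530.  378.6 118.2]
```

View pics/g2.png

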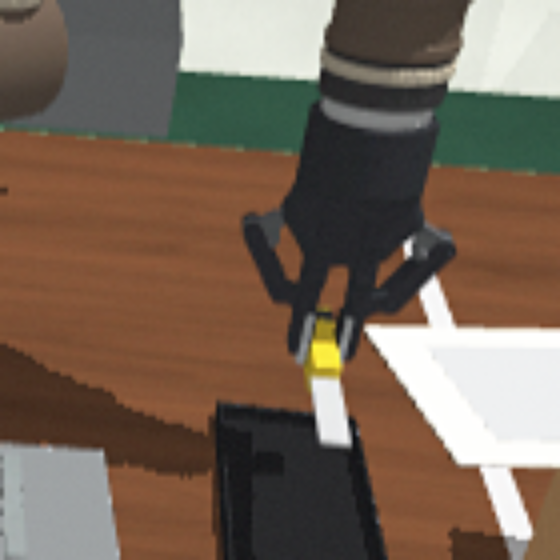

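```bash
python3 - <<'E'
from h import *
go(385.5,72.7,186.05,119.9)
s=snap("top");P=s["P"]*1000
k=(P[...,0]>475)&(P[...,0]<527)&(abs(P[...,1]-371)<8)&(P[...,2]>90); print(np.median(P[k][:,2]),np.polyfit(P[k][:,0],P[k][:,2],1))
E
```

```text
p [406.  371.3 115.1] yaw 179.09 w 15.7 F [-0.2 -0.1 -0.9] t 16.2 | shift [ 0.0157 -0.2989 -0.0074] turn -1.39
108.14274607938678 [4.50224720e-03 1.05869715e+02]
```

apply_moves(steps=[[[10,0.002,-0.025,0,0],[10,0.002,-0.035,0,0],[10,0.002,-0.035,0,0],[10,0.002,-0.035,0,0],[10,0.002,-0.035,0,0],[10,0.002,-0.035,0,0],[10,0.002,-0.035,0,0],[10,0.002,-0.034,0,0],[10,0,-0.02,0,-0.4],[10,0,-0.01,0,-0.5],[10,0,0,0,-0.5],[10,0,0,0,0]]])

```text
t: 17.22
tool_pos: [0.3838, 0.071, 0.1101]
orientation: [3.136, 0.004, -3.036]
ft_force: [0.4, 0.4, -0.5]
width: 0.186
grasp_force: 98.0
```

apply_moves(steps=[[[10,0,0,0,0],[10,0,0,0.01,0],[10,0,0,0.015,0],[10,0,0,0.01,0],[10,0,0,0.005,0],[10,0,0,0,0],[10,0,0,0,0],[10,0,0,0,0]]])

```text
t: 17.88
tool_pos: [0.3854, 0.0724, 0.0718]
orientation: [3.136, 0.007, -3.035]
ft_force: [-0.4, 0.0, -1.5]
width: 0.185
grasp_force: 98.0
```

```bash
python3 - <<'E'
from h import *
s=snap("top");P=s["P"]*1000; tilt()
k=(P[...,0]>440)&(P[...,0]<527)&(P[...,1]>50)&(P[...,1]<110)&(P[...,2]>40)&(P[...,2]<110)
k2=k&(P[...,0]>460); b=P[k2]; print(len(b),b.max(0).round(1)); f=np.polyfit(b[:,0],b[:,1],1); print("dir",np.degrees(np.arctan(f[0])), "y at tip",np.polyval(f,b[:,0].max()), "z",np.polyfit(b[:,0],b[:,2],1),np.median(b[:,2]))
go(385.5,72.7,186.05,74.2)
E
```

```text
p [385.6  72.4  72. ] j1 0.182 j5 0.005 j6 0.076 pitch -0.008 z [ 0.007  0.006 -1.   ] yaw -173.9 t 17.9333
131 [507.9  93.1  70.1]
dir 4.593389642899569 y at tip 84.97660816645663 z [-1.08482249e-03  6.51659336e+01] 64.6458382040498
p [385.6  72.4  72. ] yaw -173.9 w 16.1 F [-0.6 -0.1 -0.2] t 17.9 | shift [ 0.      0.0003 -0.0022] turn 0.01
```

apply_moves(steps=[[[10,0,0,-0.0025,0],[10,0,0,0,0],[10,-0.01,0,0,0],[10,-0.01,0,0,0],[10,-0.01,0,0,0],[10,-0.01,0,0,0],[10,0,0,0,0],[10,0,0,0,0]]])

```text
t: 18.6
tool_pos: [0.4255, 0.0765, 0.0739]
orientation: [3.136, 0.006, -3.035]
ft_force: [-0.5, 0.2, -1.1]
width: 0.184
grasp_force: 98.0
```

```bash
python3 - <<'E'
from h import *
s=snap("top");P=s["P"]*1000; go(385.5,72.7,186.05,74.2)
b=P[(P[...,0]>480)&(P[...,0]<530)&(P[...,1]>60)&(P[...,1]<105)&(P[...,2]>55)&(P[...,2]<75)]; print(np.median(b[:,2]))
E
```

```text
p [424.8  76.4  73.8] yaw -173.92 w 15.7 F [-0.3  1.4 -1.2] t 18.6 | shift [ 0.0395  0.0005 -0.0006] turn 0.01
65.29495778644633
```

apply_moves(steps=[[[10,-0.01,0,0,0],[10,-0.01,0,0,0],[10,0,0,0,0],[10,0,0,-0.004,0],[10,0,0,-0.004,0],[10,0,0,-0.005,0],[10,0,0,-0.005,0],[10,0,0,-0.005,0],[10,0,0,-0.005,0],[10,0,0,0,0]]])

```text
t: 19.48
tool_pos: [0.4446, 0.0784, 0.1035]
orientation: [3.136, 0.008, -3.035]
ft_force: [-0.6, 0.2, -1.3]
width: 0.185
grasp_force: 97.8
```

apply_moves(steps=[[[10,0,0,-0.005,0],[10,-0.001,0,-0.005,0],[10,-0.001,0,-0.005,0],[10,-0.002,0,-0.005,0],[10,-0.002,0,-0.005,0],[10,0,0,0,0],[10,0,0,0,0]]])

```text
t: 20.07
tool_pos: [0.4511, 0.079, 0.128]
orientation: [3.136, 0.008, -3.035]
ft_force: [-0.0, -0.2, -1.8]
width: 0.184
grasp_force: 98.0
```

```bash
python3 - <<'E'
from h import *
go(385.5,72.7,186.05,74.2);tilt()
s=snap("scene");P=s["P"]*1000
cv2.imwrite("pics/l1.png",cv2.resize(s["image"][130:270,210:400,::-1],None,fx=4,fy=4))
E
```

```text
p [451.1  79.  128. ] yaw -173.91 w 15.7 F [-0.  -0.2 -1.8] t 20.1 | shift [0.0663 0.0004 0.0533] turn 0.01
p [451.1  79.  128. ] j1 0.17 j5 0.005 j6 0.064 pitch -0.009 z [ 0.008  0.006 -1.   ] yaw -173.9 t 20.0667
```

View pics/l1.png

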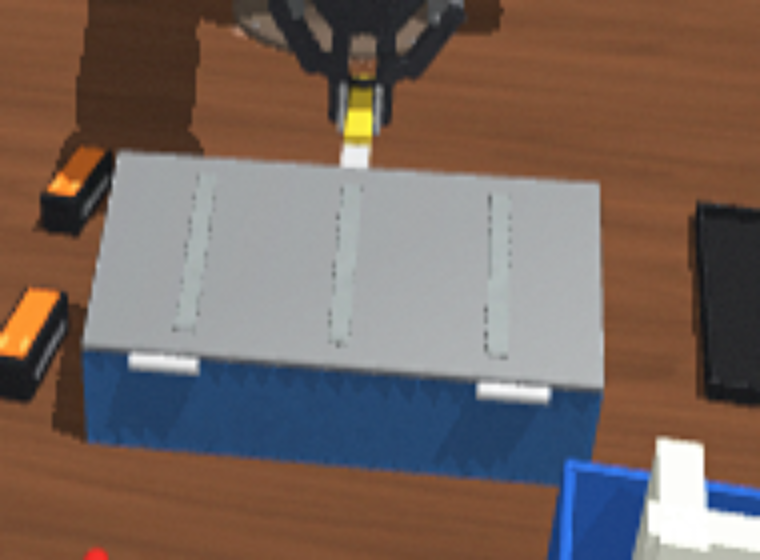

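apply_moves(steps=[[[10,-0.005,0,-0.008,0],[10,-0.005,0,-0.008,0],[10,-0.006,0,-0.008,0],[10,-0.007,0,-0.007,0],[10,-0.007,0,-0.007,0],[10,-0.008,0,-0.006,0],[10,-0.009,0,-0.005,0],[10,-0.009,0,-0.005,0],[10,-0.009,0,-0.004,0],[10,0,0,0,0]]])

```text
t: 20.95
tool_pos: [0.5169, 0.0857, 0.1872]
orientation: [3.136, 0.01, -3.035]
ft_force: [0.1, -0.6, -0.1]
width: 0.185
grasp_force: 98.0
```

```bash
cat >> h.py <<'E'
C=np.array([606.8,96.3]);A=np.radians(6.05);CU=np.array([np.cos(A),np.sin(A)]);CV=np.array([-np.sin(A),np.cos(A)])
def lidpts(s):
    P=s["P"]*1000; u=(P[...,:2]-C)@CU; v=(P[...,:2]-C)@CV
    return u,v,P[...,2]
def lid(n="top"):
    s=snap(n);u,v,z=lidpts(s);k=(abs(v)>50)&(abs(v)<140)&(z>85)&(u>-120)&(u<150)&(z<225)
    a=np.stack([u[k],z[k]],1); a-=[70,70.5]
    th=np.degrees(np.arctan2(a[:,1],-a[:,0])); r_=np.hypot(*a.T)
    g=r_>60; print("lid deg (surface)",np.percentile(th[g],[10,50,90]).round(1),"rmax",np.percentile(r_,98).round(1),g.sum())
    return s
E
python3 - <<'E'
from h import *
go(385.5,72.7,186.05,74.2);lid();s=lid("scene");save(s,"l2.png")
E
```

```text
p [516.9  85.7 187.2] yaw -173.92 w 15.8 F [ 0.1 -0.6 -0.1] t 20.9 | shift [0.1331 0.0004 0.1117] turn 0.01
lid deg (surface) [71.9 74.5 77.2] rmax 144.0 268
lid deg (surface) [73.7 75.  77.1] rmax 137.9 2898
```

apply_moves(steps=[[[10,-0.01,0,-0.003,0],[10,-0.01,0,-0.002,0],[10,-0.01,0,-0.001,0],[10,-0.01,0,0,0],[10,-0.01,0,0,0],[10,-0.005,0,0,0],[10,0,0,0,0],[10,0,0,0,0]]])

```text
t: 21.72
tool_pos: [0.5697, 0.0912, 0.1919]
orientation: [3.136, 0.007, -3.035]
ft_force: [1.2, 0.6, -1.2]
width: 0.181
grasp_force: 98.1
```

```bash
python3 - <<'E'
from h import *
go(385.5,72.7,186.05,74.2);lid();s=lid("scene")
E
```

```text
p [569.7  91.2 191.9] yaw -173.91 w 15.5 F [ 1.2  0.6 -1.2] t 21.7 | shift [0.1859 0.0005 0.1164] turn 0.01
lid deg (surface) [97.9 98.6 99.9] rmax 141.6 603
lid deg (surface) [101.3 102.7 104.7] rmax 138.5 2596
```

apply_moves(steps=[[[10,-0.004,0,0,0],[10,-0.001,0,0,0],[10,0,0,0,0],[10,0,0,0,0],[10,0,0,0,0]]])

```text
t: 22.23
tool_pos: [0.5739, 0.0917, 0.1922]
orientation: [3.136, 0.006, -3.035]
ft_force: [-4.0, -0.6, -0.5]
width: 0.186
grasp_force: 98.1
```

```bash
python3 - <<'E'
from h import *
go(406,371.3,179.1,192);lid();tilt()
E
```

```text
p [573.9  91.7 192.2] yaw -173.91 w 15.9 F [-4.  -0.6 -0.5] t 22.2 | shift [0.1373 0.2958 0.0009] turn 1.4
lid deg (surface) [ 99.   99.9 101.1] rmax 142.0 634
p [573.9  91.7 192.2] j1 0.156 j5 0.005 j6 0.05 pitch -0.007 z [ 0.006  0.006 -1.   ] yaw -173.9 t 22.2833
```

apply_moves(steps=[[[10,0.02,0,0,0],[10,0.03,0,0,0],[10,0.03,0,0,0],[10,0.03,0,0,0],[10,0.017,0.015,0,0],[10,0.01,0.03,0,0],[10,0,0.035,0,0],[10,0,0.035,0,0],[10,0,0.035,0,0],[10,0,0.035,0,0],[10,0,0.035,0,0],[10,0,0.035,0,0]]])

```text
t: 23.28
tool_pos: [0.4111, 0.333, 0.1933]
orientation: [3.135, 0.009, -3.035]
ft_force: [0.4, -1.6, -0.3]
width: 0.184
grasp_force: 98.2
```

apply_moves(steps=[[[10,0,0.025,0,0.4],[10,0,0.015,0,0.5],[10,0,0,0,0.5],[10,0,0,0.02,0],[10,0,0,0.03,0],[10,0,0,0.03,0],[10,0,0,0.02,0],[10,0,0,0.01,0],[10,0,0,0,0],[10,0,0,0,0]]])

```text
t: 24.12
tool_pos: [0.4083, 0.3716, 0.0835]
orientation: [3.135, 0.007, 3.126]
ft_force: [-0.1, -0.2, -1.5]
width: 0.182
grasp_force: 98.2
```

```bash
python3 - <<'E'
from h import *
go(406,371.3,179.1,25);tilt()
s=snap("top");P=s["P"]*1000
k=(P[...,0]>450)&(P[...,0]<545)&(abs(P[...,1]-371)<25)&(P[...,2]>45)&(P[...,2]<100);b=P[k];print(b.max(0).round(1),np.polyfit(b[:,0],b[:,1],1),np.polyfit(b[:,0],b[:,2],1),np.median(b[:,2]))
hsv=cv2.cvtColor(s["image"],cv2.COLOR_RGB2HSV);H,S,V=[hsv[...,i].astype(int) for i in range(3)]
win=np.zeros(H.shape,bool);win[100:384,90:460]=1
blobs(s["P"],win&(H>7)&(H<22)&(S>170)&(V>190))
E
```

```text
p [408.3 371.6  83.5] yaw 179.09 w 15.5 F [-0.1 -0.2 -1.5] t 24.1 | shift [ 0.0027 -0.0007  0.0585] turn -0.0
p [408.3 371.6  83.5] j1 0.738 j5 0.0 j6 0.754 pitch -0.009 z [ 0.007  0.006 -1.   ] yaw 179.1 t 24.1167
[530.7 380.4  85.4] [-1.61614210e-02  3.78019988e+02] [-1.60718638e-02  8.44143942e+01] 76.28768105922012
[304. 173.] {'c': array([ 623.4, -106.6]), 'L': 72.1, 'W': 19.3, 'yaw': -0.1, 'z': np.float64(35.1), 'n': 200}
[362. 197.] {'c': array([ 558.3, -258.9]), 'L': 72.8, 'W': 22.2, 'yaw': -7.4, 'z': np.float64(35.0), 'n': 214}
[317. 247.] {'c': array([ 426.5, -138.4]), 'L': 70.4, 'W': 21.7, 'yaw': -0.6, 'z': np.float64(34.8), 'n': 223}
```

apply_moves(steps=[[[10,0.002,0,0.02,0],[10,0,0,0.02,0],[10,0,0,0.012,0],[10,0,0,0.006,0],[10,0,0,0,0],[20,0,0,0,0],[40,0,0,0,0],[40,0,0,0,0],[40,0,0,0,0],[40,0,0,0,0]]])

```text
t: 25.0
tool_pos: [0.4067, 0.372, 0.0256]
orientation: [3.135, 0.007, 3.126]
ft_force: [0.9, -0.1, -0.4]
width: 0.469
grasp_force: 0.0
```

apply_moves(steps=[[[40,0,0,-0.02,0],[40,0,0,-0.03,0],[40,0,0,-0.04,0],[40,0,0,-0.04,0],[40,0,0,-0.03,0],[40,0,0,0,0]]])

```text
t: 25.5
tool_pos: [0.4075, 0.3727, 0.1924]
orientation: [3.128, 0.014, 3.126]
ft_force: [-0.3, 1.2, 0.4]
width: 0.469
grasp_force: 0.0
```

```bash
python3 - <<'E'
from h import *
s=lid();P=s["P"];z=P[...,2]
k=(z>.009)&(z<.05)&(P[...,0]>.34)&(P[...,0]<.54)&(P[...,1]>.345)&(P[...,1]<.397);print(rect(P,k))
m=np.zeros(z.shape,bool);m[100:300,300:400]=1;blobs(P,m&(z>.022)&(z<.045))
tilt(); go(426.5,-138.4,178.7,100)
# wrist-free view of case interior: floor/rim
u,v,zz=lidpts(s);k=(abs(u)<60)&(abs(v)<140)&(zz<30);print("floor z",np.nanmedian(zz[k]),k.sum())
E
```

```text
lid deg (surface) [ 99.1  99.9 101.1] rmax 141.9 1255
{'c': array([440.8, 369.8]), 'L': 197.5, 'W': 48.5, 'yaw': 0.0, 'z': np.float64(20.0), 'n': 536}
[321. 104.] {'c': array([ 810.8, -152.6]), 'L': 46.5, 'W': 11.4, 'yaw': 60.4, 'z': np.float64(33.7), 'n': 41}
[317. 137.] {'c': array([ 721. , -140.9]), 'L': 80.5, 'W': 80.5, 'yaw': -51.3, 'z': np.float64(24.5), 'n': 240}
[305. 172.] {'c': array([ 623.9, -108.2]), 'L': 82.9, 'W': 27.4, 'yaw': -0.3, 'z': np.float64(34.5), 'n': 337}
[362. 197.] {'c': array([ 558.9, -258.6]), 'L': 84.2, 'W': 30.8, 'yaw': -7.9, 'z': np.float64(34.0), 'n': 377}
[317. 246.] {'c': array([ 427.4, -138. ]), 'L': 83.5, 'W': 30.4, 'yaw': -2.5, 'z': np.float64(34.4), 'n': 377}
p [406.9 372.1 189.1] j1 0.741 j5 0.0 j6 0.757 pitch -0.016 z [ 0.012  0.011 -1.   ] yaw 179.1 t 25.55
p [406.9 372.1 189.1] yaw 179.08 w 40.2 F [ 0.5 -1.1 -0.5] t 25.6 | shift [-0.0267 -0.5111  0.0836] turn 0.08
floor z 12.351203365475127 4457
```

apply_moves(steps=[[[48,-0.002,-0.02,0,0],[48,-0.002,-0.035,0,0],[48,-0.002,-0.035,0,0],[48,-0.002,-0.035,0,0],[48,-0.002,-0.035,0,0],[48,-0.002,-0.035,0,0],[48,-0.002,-0.035,0,0],[48,-0.002,-0.035,0,0],[48,-0.002,-0.035,0,0],[48,-0.002,-0.035,0,0],[48,-0.002,-0.035,0,0],[48,-0.002,-0.035,0,0]]], newtons=50)

```text
t: 26.55
tool_pos: [0.422, -0.0363, 0.1814]
orientation: [3.135, 0.005, 3.126]
ft_force: [0.9, 1.0, 0.4]
width: 0.557
grasp_force: 0.0
```

apply_moves(steps=[[[48,-0.003,-0.035,0.01,0],[48,0,-0.035,0.03,0],[48,0,-0.025,0.03,0],[48,0,-0.01,0.02,0],[48,0,0,0,0],[48,0,0,0,0]]])

```text
t: 27.05
tool_pos: [0.4232, -0.1356, 0.0932]
orientation: [3.134, 0.002, 3.124]
ft_force: [0.4, 1.3, 0.9]
width: 0.565
grasp_force: 0.0
```

```bash
python3 - <<'E'
from h import *
tilt(); go(427,-138.2,178.8,22)
E
```

```text
p [ 423.2 -135.6   93.2] j1 -0.315 j5 0.008 j6 -0.298 pitch 0.0 z [ 0.002  0.008 -1.   ] yaw 179.0 t 27.05
p [ 423.2 -135.6   93.2] yaw 179.0 w 48.2 F [0.4 1.3 0.9] t 27.1 | shift [-0.0037 -0.0031  0.0712] turn 0.04
```

apply_moves(steps=[[[48,-0.004,-0.003,0.02,0],[48,0,0,0.025,0],[48,0,0,0.017,0],[48,0,0,0.008,0],[48,0,0,0,0],[25,0,0,0,0],[22,0,0,0,0],[22,0,0,0,0],[22,0,0,0,0],[22,0,0,0,0],[22,0,0,0,0]]])

```text
t: 27.97
tool_pos: [0.4305, -0.1385, 0.0265]
orientation: [3.136, 0.009, 3.126]
ft_force: [-0.1, 2.0, 6.6]
width: 0.34
grasp_force: 51.0
```

apply_moves(steps=[[[22,0,0,-0.01,0],[22,0,0,-0.03,0],[22,0,0,-0.04,0],[22,0,0,-0.04,0],[22,0,0,-0.03,0],[22,0,0,0,0],[22,0,0,0,0]]])

```text
t: 28.55
tool_pos: [0.4293, -0.1398, 0.1773]
orientation: [3.137, 0.011, 3.126]
ft_force: [-0.1, -1.2, -1.9]
width: 0.342
grasp_force: 50.0
```

```bash
python3 - <<'E'
from h import *
tilt(); print(r.get_obs()["width"]*85.4);go(615.8,11.8,186.05,172)
E
```

```text
p [ 429.3 -139.8  177.3] j1 -0.319 j5 0.008 j6 -0.303 pitch -0.009 z [ 0.011  0.004 -1.   ] yaw 179.1 t 28.55
29.205862549947348
p [ 429.3 -139.8  177.3] yaw 179.08 w 29.2 F [-0.1 -1.2 -1.9] t 28.6 | shift [-0.1839  0.1545  0.0079] turn -1.39
```

apply_moves(steps=[[[22,-0.015,0.015,0,0],[22,-0.028,0.025,0,0],[22,-0.03,0.025,0,0],[22,-0.03,0.025,0,0],[22,-0.03,0.025,0,0],[22,-0.028,0.023,0,-0.4],[22,-0.015,0.012,0,-0.5],[22,-0.008,0.005,0,-0.5],[22,0,0,0,0],[22,0,0,0,0]]])

```text
t: 29.38
tool_pos: [0.613, 0.014, 0.1749]
orientation: [3.136, 0.003, -3.036]
ft_force: [-0.3, -0.5, -0.8]
width: 0.339
grasp_force: 50.0
```

```bash
python3 - <<'E'
from h import *
tilt();go(615.8,11.8,186.05,41)
E
```

```text
p [613.   14.  174.9] j1 0.02 j5 0.006 j6 -0.085 pitch -0.003 z [ 0.003  0.006 -1.   ] yaw -173.9 t 29.3833
p [613.   14.  174.9] yaw -173.94 w 28.9 F [-0.3 -0.5 -0.8] t 29.4 | shift [-0.0022 -0.0032  0.1339] turn 0.0
```

apply_moves(steps=[[[22,-0.002,-0.003,0.03,0],[22,0,0,0.035,0],[22,0,0,0.03,0],[22,0,0,0.02,0],[22,0,0,0.01,0],[22,0,0,0.009,0],[22,0,0,0,0],[35,0,0,0,0],[45,0,0,0,0],[45,0,0,0,0],[45,0,0,0,0]]])

```text
t: 30.3
tool_pos: [0.618, 0.0119, 0.0445]
orientation: [3.137, 0.01, -3.035]
ft_force: [-0.7, 0.2, -0.2]
width: 0.524
grasp_force: 0.0
```

apply_moves(steps=[[[45,0,0,-0.02,0],[45,0,0,-0.03,0],[45,0,0,-0.04,0],[45,0,0,-0.035,0],[45,0,0,-0.01,0],[45,0,0,0,0],[45,0,0,0,0]]])

```text
t: 30.88
tool_pos: [0.6167, 0.0112, 0.1786]
orientation: [3.136, 0.009, -3.035]
ft_force: [-0.6, -0.2, -0.3]
width: 0.525
grasp_force: 0.0
```

```bash
python3 - <<'E'
from h import *
tilt();go(623.7,-107.5,179.8,176)
s=snap("top");save(s,"p1.png");u,v,z=lidpts(s)
k=(abs(u)<64)&(abs(v)<144)&(z>38)&(z<55);print("pack in case",np.nanmedian(u[k]),np.nanmedian(v[k]),np.nanmedian(z[k]),k.sum())
P=s["P"];z=P[...,2];m=np.zeros(z.shape,bool);m[100:300,290:400]=1;blobs(P,m&(z>.022)&(z<.045),100)
E
```

```text
p [616.7  11.2 178.6] j1 0.015 j5 0.006 j6 -0.091 pitch -0.008 z [ 0.008  0.006 -1.   ] yaw -173.9 t 30.8833
p [616.7  11.2 178.6] yaw -173.9 w 44.9 F [-0.6 -0.2 -0.3] t 30.9 | shift [ 0.0057 -0.1188  0.002 ] turn 1.26
pack in case 63.60935804340359 90.10007128208693 45.46369047239418 34
[317. 137.] {'c': array([ 720.6, -140.8]), 'L': 81.6, 'W': 81.2, 'yaw': -46.2, 'z': np.float64(24.5), 'n': 234}
[304. 172.] {'c': array([ 623.5, -106.8]), 'L': 82.7, 'W': 30.0, 'yaw': -0.2, 'z': np.float64(34.3), 'n': 366}
[362. 196.] {'c': array([ 558.5, -259.1]), 'L': 83.9, 'W': 31.3, 'yaw': -7.6, 'z': np.float64(34.0), 'n': 373}
```

apply_moves(steps=[[[46,0.001,-0.02,0,0.4],[46,0.001,-0.03,0,0.4],[46,0.001,-0.035,0,0.46],[46,0.001,-0.025,0,0],[46,0,-0.009,0.02,0],[46,0,0,0.03,0],[46,0,0,0.02,0],[46,0,0,0,0],[46,0,0,0,0]]])

```text
t: 31.68
tool_pos: [0.6162, -0.1072, 0.1046]
orientation: [3.135, 0.001, 3.138]
ft_force: [0.5, 0.0, 0.5]
width: 0.543
grasp_force: 0.0
```

```bash
python3 - <<'E'
from h import *
tilt();go(623.7,-107.2,179.8,27)
s=snap("top");u,v,z=lidpts(s)
k=(abs(u)<64)&(v<0)&(v>-144)&(z>38)&(z<55);a=np.stack([u,v,z],-1)[k];print("pack in case",np.median(a,0),a.min(0),a.max(0))
E
```

```text
p [ 616.2 -107.2  104.6] j1 -0.175 j5 0.007 j6 -0.172 pitch 0.0 z [ 0.001  0.007 -1.   ] yaw 179.8 t 31.6833
p [ 616.2 -107.2  104.6] yaw 179.79 w 46.4 F [0.5 0.  0.5] t 31.7 | shift [-0.0074 -0.0005  0.0776] turn -0.0
pack in case [  0.60374615 -84.51376101  46.51062383] [ -44.46356148 -131.39489546   38.68654034] [63.97623096 -0.64975195 54.98279269]
```

apply_moves(steps=[[[46,-0.007,0,0.02,0],[46,0,0,0.025,0],[46,0,0,0.02,0],[46,0,0,0.012,0],[46,0,0,0,0],[25,0,0,0,0],[22,0,0,0,0],[22,0,0,0,0],[22,0,0,0,0],[22,0,0,0,0],[22,0,0,0,0]]])

```text
t: 32.65
tool_pos: [0.6266, -0.107, 0.0318]
orientation: [3.136, 0.009, 3.138]
ft_force: [-1.0, 0.3, 6.0]
width: 0.341
grasp_force: 50.6
```

apply_moves(steps=[[[22,0,0,-0.01,0],[22,0,0,-0.03,0],[22,0,0,-0.04,0],[22,0,0,-0.04,0],[22,0,0,-0.03,0],[22,0,0,0,0],[22,0,0,0,0]]])

```text
t: 33.23
tool_pos: [0.6256, -0.1079, 0.183]
orientation: [3.136, 0.011, 3.138]
ft_force: [-0.2, -0.1, -2.7]
width: 0.34
grasp_force: 49.8
```

```bash
python3 - <<'E'
from h import *
tilt(); print(r.get_obs()["width"]*85.4);go(606.8,96.3,186.05,175)
E
```

```text
p [ 625.6 -107.9  183. ] j1 -0.174 j5 0.007 j6 -0.171 pitch -0.01 z [ 0.011  0.006 -1.   ] yaw 179.8 t 33.2333
29.016012295484757
p [ 625.6 -107.9  183. ] yaw 179.81 w 29.0 F [-0.2 -0.1 -2.7] t 33.2 | shift [0.0196 0.2041 0.0089] turn -1.25
```

apply_moves(steps=[[[22,0.002,0.02,0,0],[22,0.003,0.03,0,0],[22,0.003,0.035,0,0],[22,0.003,0.035,0,0],[22,0.003,0.035,0,0],[22,0.003,0.028,0,-0.4],[22,0.003,0.015,0,-0.4],[22,0,0.006,0,-0.45],[22,0,0,0,0],[22,0,0,0,0]]])

```text
t: 34.07
tool_pos: [0.6038, 0.0959, 0.1802]
orientation: [3.137, 0.005, -3.036]
ft_force: [0.5, 0.3, -1.3]
width: 0.338
grasp_force: 49.7
```

```bash
python3 - <<'E'
from h import *
tilt();go(606.8,96.3,186.05,42)
E
```

```text
p [603.8  95.9 180.2] j1 0.155 j5 0.005 j6 0.05 pitch -0.005 z [ 0.004  0.005 -1.   ] yaw -174.0 t 34.0667
p [603.8  95.9 180.2] yaw -173.97 w 28.8 F [ 0.5  0.3 -1.3] t 34.1 | shift [-0.0024 -0.0006  0.1382] turn -0.0
```

Lower 137 mm, release, rise, and move toward pack B.

apply_moves(steps=[[[22,-0.002,0,0.03,0],[22,0,0,0.035,0],[22,0,0,0.033,0],[22,0,0,0.02,0],[22,0,0,0.01,0],[22,0,0,0.009,0],[22,0,0,0,0],[35,0,0,0,0],[45,0,0,0,0],[45,0,0,0,0],[45,0,0,0,0]]])

```text
t: 34.98
tool_pos: [0.6079, 0.097, 0.0453]
orientation: [3.136, 0.009, -3.036]
ft_force: [0.3, 0.8, -0.4]
width: 0.528
grasp_force: 0.0
```

apply_moves(steps=[[[45,0,0,-0.02,0],[45,0,0,-0.03,0],[45,0,0,-0.04,0],[45,0,0,-0.035,0],[45,0,0,-0.01,0],[45,0,0,0,0],[45,0,0,0,0]]])

```text
t: 35.57
tool_pos: [0.6068, 0.0963, 0.1798]
orientation: [3.136, 0.009, -3.036]
ft_force: [-0.3, 0.1, 0.1]
width: 0.527
grasp_force: 0.0
```

```bash
python3 - <<'E'
from h import *
tilt();go(558.5,-259,172.4,170)
E
```

```text
p [606.8  96.3 179.8] j1 0.155 j5 0.005 j6 0.05 pitch -0.009 z [ 0.008  0.006 -1.   ] yaw -174.0 t 35.5667
p [606.8  96.3 179.8] yaw -173.96 w 45.0 F [-0.3  0.1  0.1] t 35.6 | shift [ 0.0855 -0.3483  0.0072] turn 2.73
```

apply_moves(steps=[[[46,0.006,-0.02,0,0],[46,0.008,-0.035,0,0],[46,0.009,-0.036,0,0],[46,0.009,-0.036,0,0],[46,0.009,-0.036,0,0],[46,0.009,-0.036,0,0],[46,0.009,-0.036,0,0],[46,0.009,-0.036,0,0],[46,0.009,-0.036,0,0],[46,0.008,-0.026,0,0],[46,0,-0.015,0,0],[46,0,0,0,1]]])

```text
t: 36.57
tool_pos: [0.5575, -0.2614, 0.1744]
orientation: [3.135, 0.004, -3.128]
ft_force: [-0.9, 0.8, -0.5]
width: 0.535
grasp_force: 0.0
```

apply_moves(steps=[[[46,0,0,0.02,1],[46,0,0,0.03,0.7],[46,0,0,0.02,0],[46,0,0,0,0],[46,0,0,0,0]]])

```text
t: 36.98
tool_pos: [0.5578, -0.2572, 0.1047]
orientation: [3.133, 0.001, 3.012]
ft_force: [1.1, 0.6, -0.1]
width: 0.542
grasp_force: 0.0
```

```bash
python3 - <<'E'
from h import *
tilt()
s=snap("top");u,v,z=lidpts(s)
k=(abs(u)<60)&(abs(v)<140)&(z>38)&(z<55);n,l,st_,c=cv2.connectedComponentsWithStats(k.astype(np.uint8))
for i in range(1,n):
    if st_[i,4]>80: a=np.stack([u,v,z],-1)[l==i];print("in case",np.median(a,0).round(1),len(a))
P=s["P"];z=P[...,2];m=np.zeros(z.shape,bool);m[100:300,290:400]=1;blobs(P,m&(z>.022)&(z<.045),100)
hsv=cv2.cvtColor(s["image"],cv2.COLOR_RGB2HSV);H,S,V=[hsv[...,i].astype(int) for i in range(3)]
win=np.zeros(H.shape,bool);win[100:384,90:460]=1
blobs(s["P"],win&(H>7)&(H<22)&(S>170)&(V>190))
go(558.5,-259,172.4,27)
E
```

```text
p [ 557.8 -257.2  104.7] j1 -0.436 j5 0.008 j6 -0.307 pitch 0.002 z [ 0.002  0.008 -1.   ] yaw 172.6 t 36.9833
in case [ -3.3 -85.   46.6] 352
in case [-2.3 -0.2 46.7] 355
[317. 138.] {'c': array([ 720.7, -140.5]), 'L': 82.3, 'W': 80.6, 'yaw': 19.1, 'z': np.float64(24.6), 'n': 246}
[361. 205.] {'c': array([ 538.2, -256.4]), 'L': 41.8, 'W': 31.7, 'yaw': -4.3, 'z': np.float64(33.9), 'n': 185}
[260. 176.] {'c': array([612.6,  11.8]), 'L': 71.3, 'W': 21.9, 'yaw': 5.0, 'z': np.float64(47.4), 'n': 208}
[361. 208.] {'c': array([ 529.1, -254.8]), 'L': 21.7, 'W': 13.4, 'yaw': -89.6, 'z': np.float64(34.1), 'n': 43}
p [ 558.8 -257.8  106.5] yaw 172.59 w 46.2 F [ 0.  -0.1  1.1] t 37.0 | shift [ 0.0005 -0.0018  0.0795] turn 0.04
```

apply_moves(steps=[[[46,0,-0.002,0.02,0],[46,0,0,0.025,0],[46,0,0,0.02,0],[46,0,0,0.013,0],[46,0,0,0,0],[25,0,0,0,0],[22,0,0,0,0],[22,0,0,0,0],[22,0,0,0,0],[22,0,0,0,0],[22,0,0,0,0]]])

```text
t: 37.95
tool_pos: [0.5603, -0.2603, 0.0307]
orientation: [3.136, 0.008, 3.011]
ft_force: [0.4, 0.8, 7.1]
width: 0.338
grasp_force: 52.0
```

apply_moves(steps=[[[22,0,0,-0.01,0],[22,0,0,-0.03,0],[22,0,0,-0.04,0],[22,0,0,-0.04,0],[22,0,0,-0.03,0],[22,0,0,0,0],[22,0,0,0,0]]])

```text
t: 38.53
tool_pos: [0.5592, -0.2613, 0.1818]
orientation: [3.136, 0.01, 3.011]
ft_force: [-0.5, 0.2, -1.7]
width: 0.341
grasp_force: 51.1
```

```bash
python3 - <<'E'
from h import *
tilt(); print(r.get_obs()["width"]*85.4);go(597.8,180.8,186.05,178)
s=snap("top");save(s,"mid.png");cv2.imwrite("pics/mid2.png",cv2.resize(s["image"][90:300,90:400,::-1],None,fx=2.5,fy=2.5))
E
```

```text
p [ 559.2 -261.3  181.8] j1 -0.441 j5 0.008 j6 -0.31 pitch -0.008 z [ 0.011  0.004 -1.   ] yaw 172.5 t 38.5333
29.108300659709343
p [ 559.2 -261.3  181.8] yaw 172.54 w 29.1 F [-0.5  0.2 -1.7] t 38.5 | shift [0.0192 0.4433 0.0059] turn -2.7
```

View pics/mid2.png

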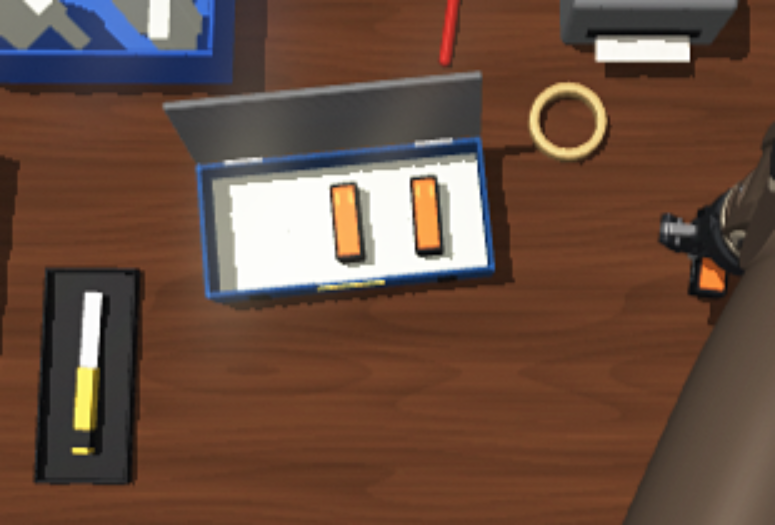

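apply_moves(steps=[[[22,0.001,0.02,0,0],[22,0.001,0.035,0,0],[22,0.002,0.038,0,0],[22,0.002,0.038,0,0],[22,0.002,0.038,0,0],[22,0.002,0.038,0,0],[22,0.002,0.038,0,0],[22,0.002,0.038,0,0],[22,0.002,0.038,0,0],[22,0.002,0.038,0,0],[22,0.001,0.038,0,0],[22,0,0.03,0,0]]])

```text
t: 39.58
tool_pos: [0.5934, 0.1676, 0.1794]
orientation: [3.136, 0.002, 3.013]
ft_force: [0.4, 0.3, -1.5]
width: 0.337
grasp_force: 51.0
```

apply_moves(steps=[[[22,0,0.016,0,0],[22,0,0,0,-0.9],[22,0,0,0,-0.9],[22,0,0,0,-0.9],[22,0,0,0,0],[22,0,0,0,0]]])

```text
t: 40.08
tool_pos: [0.5963, 0.1804, 0.1804]
orientation: [3.137, 0.004, -3.039]
ft_force: [-0.4, 0.2, -1.5]
width: 0.342
grasp_force: 51.0
```

```bash
python3 - <<'E'
from h import *
tilt();go(597.8,180.8,186.05,42)
E
```

```text
p [596.3 180.4 180.4] j1 0.292 j5 0.004 j6 0.189 pitch -0.005 z [ 0.004  0.005 -1.   ] yaw -174.1 t 40.0833
p [596.3 180.4 180.4] yaw -174.11 w 29.2 F [-0.4  0.2 -1.5] t 40.1 | shift [-0.0009 -0.0004  0.1384] turn -0.03
```

```bash
python3 - <<'E'
from h import *
o=r.get_obs();print(o["joints"].tolist(),o["tool_pos"].tolist())
E
```

```text
[0.2920144635294374, 0.31455635891781025, 0.048603986987240964, 1.2996584553047152, 0.0037948503039261635, 0.1891728775296027] [0.5962990758134327, 0.18035583180379125, 0.180410822372354]
```

apply_moves(steps=[[[22,-0.001,0,0.03,0],[22,0,0,0.035,0],[22,0,0,0.033,0],[22,0,0,0.02,0],[22,0,0,0.01,0],[22,0,0,0.009,0],[22,0,0,0,0],[35,0,0,0,0],[45,0,0,0,0],[45,0,0,0,0],[45,0,0,0,0]]])

```text
t: 41.0
tool_pos: [0.5995, 0.1821, 0.0462]
orientation: [3.136, 0.009, -3.036]
ft_force: [0.2, 0.5, 0.0]
width: 0.526
grasp_force: 0.0
```

```bash
python3 - <<'E'
from h import *
o=r.get_obs();print(o["joints"].tolist(),o["tool_pos"].tolist())
E
```

```text
[0.29311791164607826, 0.37540595731907656, -0.1677512323185777, 1.0176541057884876, 0.003903212413408715, 0.1878318062589602] [0.5995361192577544, 0.1820823811932588, 0.046171398343462906]
```

apply_moves(steps=[[[45,0,0,-0.02,0],[45,0,0,-0.03,0],[45,0,0,-0.04,0],[45,0,0,-0.04,0],[45,0,0,-0.04,0],[20,0,0,-0.03,0],[0,0,0,0,0],[0,0,0,0,0],[0,0,0,0,0]]], newtons=30)

```text
t: 41.75
tool_pos: [0.5974, 0.1806, 0.2445]
orientation: [3.136, 0.007, -3.036]
ft_force: [-0.2, -1.0, -0.2]
width: 0.001
grasp_force: 0.0
```

```bash
python3 - <<'E'
from h import *
o=r.get_obs();print(o["joints"].tolist(),o["tool_pos"].tolist())
s=lid();u,v,z=lidpts(s)
k=(abs(u)<60)&(abs(v)<140)&(z>38)&(z<55);n,l,st_,c=cv2.connectedComponentsWithStats(k.astype(np.uint8))
for i in range(1,n):
    if st_[i,4]>80: a=np.stack([u,v,z],-1)[l==i];print("in case",np.median(a,0).round(1),len(a))
E
```

```text
[0.29189759147908434, 0.31187728954808996, 0.18496704317213591, 1.4360186449129537, 0.003896131479131946, 0.18648737316249422] [0.597432399088113, 0.18064980143671594, 0.24452484640806646]
lid deg (surface) [ 99.   99.8 101.2] rmax 141.9 959
in case [ -3.3 -85.   46.4] 350
in case [-2.4 -0.3 46.9] 356
in case [-5.8 85.3 46.6] 322
```

```bash
python3 - <<'E'
from h import *
from scipy.optimize import fsolve
D=[([.12636,-.04059],(.16095,.49932,.24755)),([.31456,.0486],(.5963,.18036,.18041)),([.3754,-.16775],(.59954,.18208,.04617)),([.31188,.18497],(.59743,.18065,.24452))]
for name,fe in(("dep",lambda a,b:a-b),("ind",lambda a,b:-b)):
    A=[];y=[]
    for (a,b),p in D:
        e=fe(a,b);A+= [[1,0,np.sin(a),np.cos(e)],[0,1,np.cos(a),-np.sin(e)]];y+=[np.hypot(p[0],p[1]),p[2]]
    x,res,rk,sv=np.linalg.lstsq(np.array(A),np.array(y),rcond=None);print(name,x.round(3),np.abs(np.array(A)@x-y).max().round(4),sv.round(3))
E
python3 -c "
from h import *
for z in(240,195): go(731,109.5,None,z)"
```

```text
dep [-0.005 -0.306  0.634  0.452] 0.0133 [2.828 2.817 0.229 0.132]
ind [-0.028 -0.394  0.597  0.466] 0.0684 [3.017 2.617 0.185 0.131]
p [597.  180.5 243.6] yaw -173.96 w 0.4 F [-0.3 -0.  -0. ] t 41.8 | shift [-0.1257 -0.0847  0.0038] turn 0
p [597.  180.5 243.6] yaw -173.96 w 0.4 F [-0.3 -0.  -0. ] t 41.8 | shift [-0.1255 -0.085   0.0488] turn 0
```

apply_moves(steps=[[[0,0,-0.02,-0.01,0],[0,0,-0.035,0,0],[0,0,-0.03,0,0],[0,-0.02,0,0,0],[0,-0.035,0,0,0],[0,-0.035,0,0,0],[0,-0.025,0,0,0],[0,-0.015,0,0,0],[0,0,0,0,0],[0,0,0,0,0]]])

```text
t: 42.63
tool_pos: [0.7355, 0.1097, 0.2521]
orientation: [3.136, 0.002, -3.036]
ft_force: [-0.5, -0.5, -0.3]
width: -0.002
grasp_force: 0.0
```

```bash
python3 - <<'E'
from h import *
tilt();print(r.tip_extent)
o,p,R=st();print("u,v",(p[:2]*1000-C)@CU,(p[:2]*1000-C)@CV);lid("scene")
E
```

```text
p [735.5 109.7 252.1] j1 0.146 j5 0.005 j6 0.041 pitch -0.003 z [ 0.002  0.005 -1.   ] yaw -174.0 t 42.6333
0.017
u,v 129.41214455591776 -0.24803062939698353
lid deg (surface) [102.6 104.  106. ] rmax 138.7 2526
```

apply_moves(steps=[[[0,0,0,0.02,0],[0,0,0,0.025,0],[0,0,0,0.01,0],[0,0,0,0,0],[0,0.01,0,0,0],[0,0.01,0,-0.002,0],[0,0.01,0,-0.002,0],[0,0.01,0,-0.002,0],[0,0.01,0,0,0],[0,0,0,0,0]]])

```text
t: 43.52
tool_pos: [0.685, 0.1047, 0.2088]
orientation: [3.136, 0.009, -3.036]
ft_force: [0.3, 0.2, 0.4]
width: 0.001
grasp_force: 0.0
```

apply_moves(steps=[[[0,0.01,0,0.001,0],[0,0.01,0,0.002,0],[0,0.01,0,0.002,0],[0,0.009,0,0.004,0],[0,0.009,0,0.004,0],[0,0.009,0,0.004,0],[0,0,0,0,0],[0,0,0,0,0]]])

```text
t: 44.18
tool_pos: [0.6297, 0.0989, 0.1896]
orientation: [3.136, 0.008, -3.036]
ft_force: [-0.2, 0.5, -0.3]
width: 0.001
grasp_force: 0.0
```

```bash
python3 - <<'E'
from h import *
tilt();print(r.get_obs()["ft_force"])
o,p,R=st();print("u,v",(p[:2]*1000-C)@CU,(p[:2]*1000-C)@CV);lid("scene");lid()
E
```

```text
p [629.7  98.9 189.6] j1 0.154 j5 0.005 j6 0.048 pitch -0.008 z [ 0.007  0.006 -1.   ] yaw -174.0 t 44.1833
[-0.22556308  0.46207933 -0.28554785]
u,v 23.050877392914675 0.18605791560438265
lid deg (surface) [59.7 61.  63. ] rmax 137.2 2768
lid deg (surface) [59.1 61.3 63.6] rmax 142.9 601
```

apply_moves(steps=[[[0,0.008,0,0.006,0],[0,0.008,0,0.006,0],[0,0.008,0,0.008,0],[0,0.006,0,0.008,0],[0,0.006,0,0.008,0],[0,0.006,0,0.008,0],[0,0.004,0,0.009,0],[0,0.004,0,0.009,0],[0,0.003,0,0.01,0],[0,0,0,0,0],[0,0,0,0,0]]])

```text
t: 45.2
tool_pos: [0.5771, 0.0937, 0.1155]
orientation: [3.136, 0.006, -3.036]
ft_force: [-0.1, -0.4, 0.9]
width: -0.002
grasp_force: 0.0
```

```bash
python3 - <<'E'
from h import *
tilt();print(r.get_obs()["ft_force"])
o,p,R=st();print("u,v",(p[:2]*1000-C)@CU,(p[:2]*1000-C)@CV);lid("scene");lid()
E
```

```text
p [577.1  93.7 115.5] j1 0.159 j5 0.005 j6 0.053 pitch -0.006 z [ 0.005  0.006 -1.   ] yaw -174.0 t 45.2
[-0.14646357 -0.38104082  0.90853921]
u,v -29.79507206253455 0.5388030722785259
lid deg (surface) [12.2 13.4 16.2] rmax 150.1 1655
lid deg (surface) [12.4 14.3 18.3] rmax 157.1 1164
```

apply_moves(steps=[[[0,0.001,0,0.006,0],[0,0,0,0.006,0],[0,0,0,0.005,0],[0,0,0,0.003,0],[0,0,0,0.002,0],[0,0,0,0.001,0],[0,0,0,0,0],[0,0,0,0,0]]])

```text
t: 45.97
tool_pos: [0.5763, 0.0937, 0.0954]
orientation: [3.136, 0.008, -3.036]
ft_force: [-7.7, -1.6, 17.7]
width: -0.0
grasp_force: 8.6
```

```bash
cat >> h.py <<'E'
def lidz():
    s=snap("top");u,v,z=lidpts(s);k=(abs(v)>50)&(abs(v)<140)&(u>-66)&(u<66)&(z>70)
    f=np.polyfit(u[k],z[k],1);print("lid tilt rad",-f[0].round(4),"front z",np.polyval(f,-66).round(1),"F",r.get_obs()["ft_force"].round(1)); return s
E
python3 -c "
from h import *
tilt();lidz()"
```

```text
p [576.3  93.7  95.4] j1 0.159 j5 0.005 j6 0.053 pitch -0.008 z [ 0.007  0.006 -1.   ] yaw -174.0 t 45.9667
lid tilt rad 1.4366 front z 232.8 F [-7.6 -2.4 16.9]
```

apply_moves(steps=[[[0,0,0,0,0],[0,0,0,0,0],[0,0,0,-0.02,0],[0,0,0,-0.04,0],[0,0,0,-0.04,0],[0,0.03,0,-0.04,0],[0,0.04,0,-0.03,0],[0,0.04,0,0,0],[0,0.04,0,0,0],[0,0.04,0,0,0],[0,0,0,0,0],[0,0,0,0,0]]])

```text
t: 47.02
tool_pos: [0.3968, 0.0739, 0.2508]
orientation: [3.136, 0.009, -3.036]
ft_force: [0.8, 0.6, 0.4]
width: -0.001
grasp_force: 0.0
```

```bash
sed -i 's/(z>70)$/(z>70)\&(z<95)/' h.py; python3 - <<'E'
from h import *
tilt();s=lidz();save(s,"end.png");cv2.imwrite("pics/end2.png",cv2.resize(s["image"][90:300,90:440,::-1],None,fx=2.2,fy=2.2))
E
```

```text
p [396.8  73.9 250.8] j1 0.181 j5 0.005 j6 0.075 pitch -0.009 z [ 0.008  0.006 -1.   ] yaw -173.9 t 47.0167
lid tilt rad -0.0007 front z 79.0 F [ 0.5 -0.6  0.3]
```

View pics/end2.png

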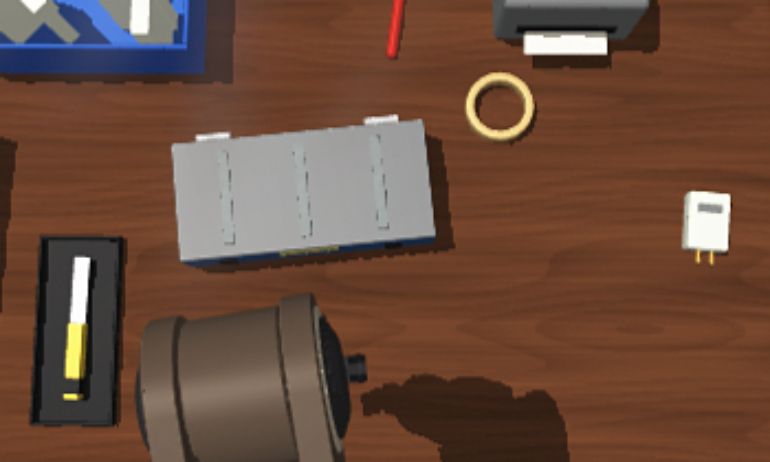

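The picture shows the lid shut flat (tilt under 0.001 rad). The tool lies in its tray at about (75,330), the tape at (500,105) and the charger at (707,222) haven't moved, and no packs are left on the bench.

```bash
python3 -c "
from workcell import r
print(r.finish_job())"
```

```text
the job is handed in; nothing more can be done
None
```

I handed the job in: all three packs on the bench are standing in the case, the lid is shut, and the pry tool is back in its tray. The charger and tape were left where they were, and `finish_job()` returned no verdict.

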